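Tip the wax blocks from the carrying tray into the red tub

TASK

Pick up the white carrying tray by its orange bar with the three wax blocks on it, hold its open edge low over the red tub and tip it so that all three blocks slide off into the tub. Then set the empty tray back down flat on the green cutting mat, whole tray on the mat, and let go. Do not touch the blocks with the fingers, and leave the tub upright and the pen, the two paint bottles beside them and the glass tumbler where they are.

Things in the scene. Friction and masses are not known exactly. Their poses are not given: they have to be found in the camera images.
- tray: White plastic carrying tray, 180 x 150 mm (x, y), floor 4 mm thick, walls 4 mm thick and 26 mm high on the +x end and both y sides; the -x end has no wall: pieces slide out there. A fixed orange bail stands on it: two posts at the y sides carry a straight bar across the tray. 350 g empty, about 530 g loaded. Origin: centre of its underside; z up.
- tray_bar (a point): Centre of the orange bar, the place to grip: at (10, 0, 91) mm in the tray's frame. The bar runs along the tray's y (150 mm), 16 mm wide (x) and 18 mm high (82 to 100 mm above the tray's underside), free underneath (50 mm clear above the blocks); same axes as the tray.
- tray_lip (a point): Middle of the tray's open edge, on the floor's upper face: at (-90, 0, 4) mm in the tray's frame; same axes as the tray.
- block_blue: Blue wax crayon block with a paper band, 60 x 32 x 28 mm (x, y, z), 60 g, lying on the tray floor with its long side roughly along the tray's x, on the tray's -y side. Origin: centre of its underside.
- block_yellow: Yellow wax crayon block with a paper band, 60 x 32 x 28 mm (x, y, z), 60 g, lying on the tray floor with its long side roughly along the tray's x, in the middle lane. Origin: centre of its underside.
- block_green: Green wax crayon block with a paper band, 60 x 32 x 28 mm (x, y, z), 60 g, lying on the tray floor with its long side roughly along the tray's x, on the tray's +y side. Origin: centre of its underside.
- tub: Open red plastic tub, loose on the table, 700 g, 220 x 240 mm outside (x, y), 90 mm high, walls and floor 5 mm. Origin: centre of its underside; z up. It stands on one side of the robot's x axis and the mat on the other; which is which changes.
- mat: Green cutting mat with a pale grid, fixed to the table, 300 x 280 mm (x, y), 3 mm thick; the tray starts on its middle. Origin: centre of its underside.
- pen: Black pen, 130 mm long along its x, 10 mm thick, lying along the +y edge of the mat. Origin: centre of its underside. To be left alone.
- bottle_black: Black paint bottle, 64 mm across, 170 mm tall, at the table's left side. Origin: centre of its underside. To be left alone.
- bottle_green: Green paint bottle, 68 mm across, 150 mm tall, at the right side. Origin: centre of its underside. To be left alone.
- tumbler: Clear glass tumbler, 76 mm across, 130 mm tall, beyond the mat and the tub. Origin: centre of its underside. To be left alone.
Things that resemble listed ones, but are neither listed nor needed, are in the scene too. Of the things that look like the block_blue, the middle-sized one is meant. Leave any purple look-alike of the tray alone.

How it is judged:
On the way, in this order (a step that is already met when the one before it is completed fails the run):
1. the tray is lifted off the mat, at least 20 mm clear, with all three blocks on it (height (world z) of tray above 0.023 m and x of block_blue in the frame of tray between -0.1 and 0.1 m and y of block_blue in the frame of tray between -0.08 and 0.08 m and z of block_blue in the frame of tray between -0.01 and 0.04 m and x of block_yellow in the frame of tray between -0.1 and 0.1 m and y of block_yellow in the frame of tray between -0.08 and 0.08 m and z of block_yellow in the frame of tray between -0.01 and 0.04 m and x of block_green in the frame of tray between -0.1 and 0.1 m and y of block_green in the frame of tray between -0.08 and 0.08 m and z of block_green in the frame of tray between -0.01 and 0.04 m), for 0.2 s.
2. the tray is tipped by at least 0.3 rad with its open edge over the tub and no more than 150 mm above the tub's rim (angle between tray's own z axis and vertical above 0.3 rad and z of tray_lip in the frame of tub below 0.24 m and x of tray_lip in the frame of tub between -0.13 and 0.13 m and y of tray_lip in the frame of tub between -0.14 and 0.14 m), for 0.05 s.
3. all three blocks are in the tub (x of block_blue in the frame of tub between -0.11 and 0.11 m and y of block_blue in the frame of tub between -0.12 and 0.12 m and z of block_blue in the frame of tub between -0.01 and 0.07 m and x of block_yellow in the frame of tub between -0.11 and 0.11 m and y of block_yellow in the frame of tub between -0.12 and 0.12 m and z of block_yellow in the frame of tub between -0.01 and 0.07 m and x of block_green in the frame of tub between -0.11 and 0.11 m and y of block_green in the frame of tub between -0.12 and 0.12 m and z of block_green in the frame of tub between -0.01 and 0.07 m), for 0.2 s.
At the end, for the whole second after the job is handed in: All three blocks rest inside the tub, below its rim; the tub stands level (0.05 rad); the tray lies flat (0.05 rad) and at rest on the mat, its centre within 80 mm (x) and 70 mm (y) of the mat's centre (all of step 3 and x of tray in the frame of mat between -0.08 and 0.08 m and y of tray in the frame of mat between -0.07 and 0.07 m and z of tray in the frame of mat below 0.008 m and angle between each of tray, tub's own z axis and vertical below 0.05 rad and linear speed of each of tray, tub below 0.02 m/s and linear speed of each of block_blue, block_yellow, block_green below 0.03 m/s); the robot touches nothing.
It fails at once if the fingers touch a block (contact force between the fingers and block_blue above 0.5 N or contact force between the fingers and block_yellow above 0.5 N or contact force between the fingers and block_green above 0.5 N).
It fails at once if the tub is tipped by more than 0.3 rad (angle between tub's own z axis and vertical above 0.3 rad).
It fails at once if the pen, a bottle or the tumbler is moved by more than 30 mm (distance of any of pen, bottle_black, bottle_green, tumbler from where it was at the start of the episode above 0.03 m).
It also fails if it takes over 67 s, if anything falls off the work surface, if the arm or the gripper's body presses on something with over 40 N, if the wrist force passes 120 N, or if a joint passes its speed limit or range.

ROBOT

A 7-joint arm with a two-finger parallel gripper is mounted at the origin on the work surface. World frame = base frame: x ahead of the robot, y to its left, z up, the work surface at z = 0. Lengths are in m, angles in rad, forces in N, time in s.
With the tool pointing down it reaches from about 0.4 to 0.9 m from the base axis. Payload 5.5 kg.
Tool frame: the origin (TCP) lies midway between the tips of the shut fingers; the grasp point (between the pads) lies 19 mm behind it; z points along the fingers, y is the line along which they close (so a half turn about z gives the same grasp; the last joint's range is limited). The gripper opens to 85 mm and grips with 20 to 120 N. Pads are 22 mm wide; open, the fingers measure 114 mm over their backs; the gripper's body (76 mm by 85 mm) begins 54 mm behind the grasp point. The pads swing forward as they close: fully open they stand 13 mm farther back than shut.
Start: joints at [1.519, 0.501, -0.427, 1.55, 0.221, 1.138, -0.21], TCP at [0.201, -0.618, 0.231] pointing down, gripper open.
Joint ranges: [-2.88, 2.88], [-0.31, 2.03], [-1.54, 1.56], [0.2, 2.42], [-1.41, 4.55], [0.19, 2.02], [-2.57, 2.57]. Speed limits (rad/s): [2.57, 2.57, 3.14, 3.14, 3.14, 3.14, 3.14].

INTERFACE

Orientations are given as a unit quaternion [x, y, z, w].
In Python, from plant import telemetry, vision, robot gives the robot as it stands.
- The arm moves only by the tool carry_out, never from a script. Its argument "targets" is a list of rows, each a list of 5 numbers: the finger opening in m, from 0 to 0.0854, then the shift along the tool's x, y, z in m, then the turn about the tool's z in rad. A call has 1 to 5 rows; each row is the pose to reach, as a shift and turn from the pose commanded when the call began, along the tool's axes at that moment; what a row does not reach only later rows make up. A row lasts 1/10 s, in which the tool goes at most 50 mm and 8.59 degrees, less where a joint would pass 70% of its speed; a pose out of reach is approached as far as the arm can. A call with a gripper value outside its range is refused whole. The fingers move at their own pace and stop on an object; the grip force is fixed at half the most. Time passes only in rows, so rows that repeat a pose let the fingers close. It gives the time, the measured TCP pose, the force, the opening and the grip force at its end, in the units of the state.
- telemetry.get_state(): the state, without advancing time (a new reading comes with each control period).
- vision.read_camera(name): name is "scene" or "top" or "wrist"; returns (picture, depth): 420x560x3 uint8, red, green, blue; 420x560 float32, m along the optical axis (not along the pixel's ray), 0 where there is no reading.
- vision.calibration(name): a dict with "mtx" (3x3 intrinsics, pixels), "rvec" (rotation vector, rad) and "tvec" (3), from world to camera coordinates, as OpenCV has them. Camera axes: x right, y down, z forward; pixel columns grow to the right and rows downward; lengths in m; the calibration is good to about 2 mm. A picture is of the moment at which its call begins: read the wrist's pose just before it. calibration takes no time and is no camera call; for the wrist camera it gives the pose at the moment of the call.
- robot.hand_in(): hands the job in; it is judged then, once.
Trained networks look in the newest picture that a camera, given by its name, has taken for a name from the list of things; names that differ only in an ending like _2 or _b are one class to them, and where a whole thing is asked for, a point or a joint stands for the part that bears it (a point fixed in the world has none). Each returns a list of dicts, best first, with "p" (0 to 1); they miss things now and then, are a little off and sometimes report something else, mostly with a low value. They report only what shows in the picture. A call takes as long as a camera call. They do not tell look-alikes from the thing itself.
- vision.spot_in(camera, name): "xyz" ([x, y, z] in m, in world coordinates, good to about 4 mm: the middle of the surface that is visible of it).
The state is a dict: "clock": time; "joint_positions": joint angles; "joint_vel": joint speeds; "tau": joint torques, N m; "eef_pos": TCP position; "eef_rot": TCP orientation; "ft_force": force on the tool from outside, world axes, zero at the start; "ft_torque": the same for the moment, N m; "opening": opening from 0.0 (shut) to 1.0 (fully open); "gripper_force": force on a finger pad.
Only numpy, scipy, OpenCV 4.12 (cv2) and the standard library are available. Lean on these libraries where they do the work, as an engineer would, in place of code of your own. Each camera call takes 0.05 s, during which the arm holds its last target. There are 200 camera calls.

## Working session

There is one attempt and no reset: what is moved stays moved. The work goes in short steps, Python scripts to look and compute and a tool call to move; the robot and the scene stay as the last step left them, time stands still between calls to the robot, and variables do not carry over. Pictures are saved under pics/ and viewed, at most 10 in all, crops included, and the job is handed in when it is done.

Besides the shell and the picture viewer there is one more tool, called after "Emit:" in YAML: its name, and indented under it one key for each argument. carry_out: Moves the arm, as the interface text tells. Its arguments: {"type":"object","properties":{"targets":{"type":"array"}},"required":["targets"]}

```bash
mkdir -p pics; python3 - <<'E'
from plant import telemetry, vision, robot
import cv2
for n in ("scene","top"):
    p,d=vision.read_camera(n); cv2.imwrite(f"pics/{n}0.png",p[:,:,::-1])
for n in ["tray","tray_bar","block_blue","block_yellow","block_green","tub","mat","pen","bottle_black","bottle_green","tumbler"]:
    for r in vision.spot_in("top",n)[:4]: print(n,r)
s=telemetry.get_state();print(s)
E
```

```text
tray {'xyz': [0.47, -0.2192, 0.0075], 'p': 0.58}
tray {'xyz': [0.1936, -0.2888, -0.001], 'p': 0.57}
tray {'xyz': [0.5236, 0.4679, 0.1143], 'p': 0.2}
tray_bar {'xyz': [0.5242, 0.468, 0.1126], 'p': 0.72}
tray_bar {'xyz': [0.4731, -0.2177, 0.0065], 'p': 0.69}
tray_bar {'xyz': [0.1943, -0.2922, -0.0002], 'p': 0.56}
block_blue {'xyz': [0.4159, -0.417, 0.0383], 'p': 0.66}
block_blue {'xyz': [0.5158, -0.2463, 0.0338], 'p': 0.65}
block_blue {'xyz': [0.7033, -0.2847, 0.0205], 'p': 0.5}
block_yellow {'xyz': [0.529, -0.1951, 0.0376], 'p': 0.45}
block_green {'xyz': [0.4739, -0.2139, 0.005], 'p': 0.68}
block_green {'xyz': [0.5058, -0.1593, 0.0368], 'p': 0.58}
tub {'xyz': [0.5088, 0.2408, 0.0048], 'p': 0.97}
tub {'xyz': [0.474, -0.2182, 0.006], 'p': 0.58}
mat {'xyz': [0.5118, -0.1794, 0.0047], 'p': 0.9}
mat {'xyz': [0.4702, -0.2122, 0.0095], 'p': 0.28}
pen {'xyz': [0.4819, -0.0695, 0.0098], 'p': 0.62}
bottle_black {'xyz': [0.5241, 0.4668, 0.1154], 'p': 0.71}
bottle_black {'xyz': [0.5187, -0.245, 0.0355], 'p': 0.35}
bottle_green {'xyz': [0.5332, -0.4673, 0.1042], 'p': 0.73}
tumbler {'xyz': [0.7984, 0.02, 0.0744], 'p': 0.96}
{'clock': 0.65, 'joint_positions': array([ 1.51919875,  0.50087473, -0.42699336,  1.55039943,  0.22081167,
        1.1382967 , -0.21027658]), 'joint_vel': array([ 0.00183008,  0.0018229 ,  0.00082771, -0.00028108, -0.00024202,
        0.00222423,  0.00028964]), 'tau': array([-2.65327371e-04, -5.69106925e+01, -5.80690742e+00, -2.81240594e+01,
        1.31200699e-02,  1.95441426e-03,  2.98607006e-05]), 'eef_pos': array([ 0.20128459, -0.61805406,  0.23132517]), 'eef_rot': array([9.87634333e-01, 1.56775073e-01, 1.17420853e-05, 2.13040823e-05]), 'ft_force': array([ 0.46397735, -0.00997227,  0.23657107]), 'ft_torque': array([-0.00256408, -0.03324322, -0.01868757]), 'gripper_force': 0.0, 'opening': 1.0006983509753915}
```

View pics/top0.png

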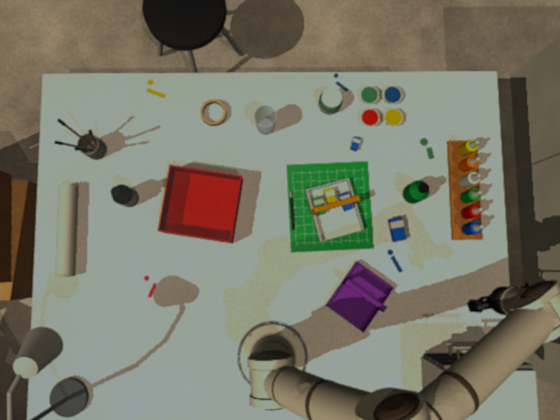

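View pics/scene0.png

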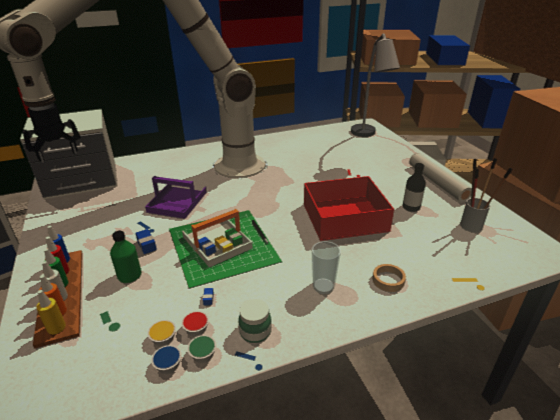

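Blue candidates in the top picture are (398,228), which is large, (350,205), which lies on the white tray, and (356,143), which is small. The middle-sized one is the block on the tray, so the white tray at about (338,207) is the one to use, and the purple one at (362,296) stays put. The tub is at (201,204). The other things to leave alone are the pen (292,210), the tumbler (265,120) and the bottles (124,194) and (416,190). I'll measure and confirm in a crop.

```bash
cat > h.py <<'E'
from plant import telemetry, vision, robot
import cv2, numpy as np
from scipy.spatial.transform import Rotation as R
def cloud(n):
    p,d=vision.read_camera(n); c=vision.calibration(n); K=c["mtx"]; M=cv2.Rodrigues(np.array(c["rvec"],float))[0]
    v,u=np.mgrid[:420,:560]
    pc=np.stack([(u-K[0][2])/K[0][0]*d,(v-K[1][2])/K[1][1]*d,d],-1)
    return p,d,(pc-np.ravel(c["tvec"]))@M
def hsv(p): return cv2.cvtColor(p,cv2.COLOR_RGB2HSV).astype(int)
def rect(W,m):
    q=W[m]; r=cv2.minAreaRect((q[:,:2]*1000).astype(np.float32)); print(m.sum(),"rect",np.round(r[0],1),np.round(r[1],1),round(r[2],1),"z",np.round(np.percentile(q[:,2],[5,50,95]),4))
E
python3 - <<'E'
from h import *
p,d,W=cloud("top"); H=hsv(p); X,Y,Z=W[...,0],W[...,1],W[...,2]; ok=d>0
near=ok&(X>.38)&(X<.65)&(Y>-.36)&(Y<-.04)
bar=near&(Z>.088)&(Z<.115); print("bar");rect(W,bar)
q=W[bar];print(q.mean(0)); print("line dir",cv2.fitLine((q[:,:2]*1000).astype(np.float32),cv2.DIST_HUBER,0,.01,.01).ravel())
print("wall");rect(W,near&(Z>.022)&(Z<.032)&(H[...,1]<60))
print("mat");rect(W,near&(H[...,0]>50)&(H[...,0]<80)&(H[...,1]>120)&(Z<.012))
print("tub rim");rect(W,ok&(X>.3)&(X<.7)&(Y>.08)&(Y<.4)&(Z>.08)&(Z<.1))
print("camera", np.linalg.norm(W[210,280]))
cv2.imwrite("pics/crop.png",cv2.resize(p[125:260,280:430],(750,675))[:600,:,::-1])
E
```

```text
bar
249 rect [ 492.2 -206.8] [ 19.1 151.3] 15.3 z [0.0943 0.1008 0.1072]
[ 0.49211216 -0.20604078  0.10076957]
line dir [ 2.6294473e-01 -9.6481091e-01  4.9194473e+02 -2.0590399e+02]
wall
145 rect [ 484.5 -208.7] [175.3 150.4] 14.8 z [0.0226 0.0276 0.0314]
mat
3316 rect [ 511.  -196.1] [267.3 275.8] 2.2 z [-0.0063  0.001   0.0081]
tub rim
474 rect [501.1 234.7] [241.3 220.7] 80.8 z [0.0815 0.0873 0.0944]
camera 0.4841776212907685
```

View pics/crop.png

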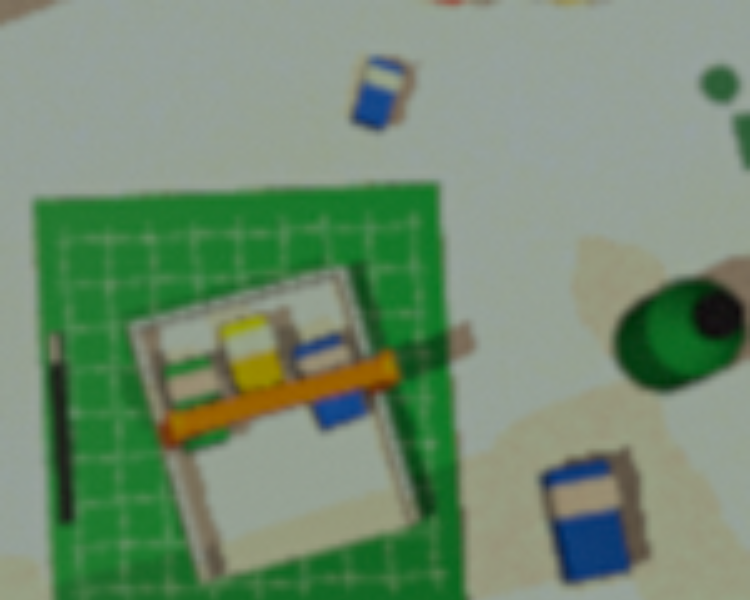

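The crop shows the white tray with three blocks. The bar runs from about (170,428) to (395,365), the open edge is at the bottom facing the robot, and the blue block on the tray is the middle-sized one. I'll use that tray.

```bash
cat > g.py <<'E'
import sys
from h import *
# g.py x y z yaw(deg of tool y axis)
s=telemetry.get_state(); M=R.from_quat(s["eef_rot"]).as_matrix(); t=list(map(float,sys.argv[1:5]))
sh=M.T@(np.array(t[:3])-s["eef_pos"]); cur=np.degrees(np.arctan2(M[1,1],M[0,1]))
print("shift",sh.round(4),"turn",round(float(np.radians((cur-t[3]+180)%360-180)),4),"pos",s["eef_pos"].round(4),"yaw",cur.round(2),"f",s["ft_force"].round(1),"op",s["opening"].round(3),s["gripper_force"],"q",s["joint_positions"].round(2),"t",s["clock"],"tilt",M[2,2].round(4))
E
python3 g.py .492 -.2065 .2 15.2
```

```text
Traceback (most recent call last):
  File "g.py", line 6, in <module>
    print("shift",sh.round(4),"turn",round(float(np.radians((cur-t[3]+180)%360-180)),4),"pos",s["eef_pos"].round(4),"yaw",cur.round(2),"f",s["ft_force"].round(1),"op",s["opening"].round(3),s["gripper_force"],"q",s["joint_positions"].round(2),"t",s["clock"],"tilt",M[2,2].round(4))
                                                                                                                                                                       ^^^^^^^^^^^^^^^^^^
AttributeError: 'float' object has no attribute 'round'
```

```bash
sed -i 's/s\["opening"\].round(3)/round(s["opening"],3)/' g.py; python3 g.py .492 -.2065 .2 15.2
```

```text
shift [ 0.4039 -0.3013  0.0313] turn -1.5212 pos [ 0.2013 -0.6181  0.2314] yaw -71.96 f [-0.4 -0.1 -0.2] op 1.001 0.0 q [ 1.52  0.5  -0.43  1.55  0.22  1.14 -0.21] t 0.7 tilt -1.0
```

Emit:
carry_out:
  targets:
    - [0.085,0.037,-0.027,0,-0.14]
    - [0.085,0.074,-0.054,0,-0.28]
    - [0.085,0.111,-0.081,0,-0.42]
    - [0.085,0.148,-0.108,0,-0.56]
    - [0.085,0.185,-0.135,0,-0.7]

```text
clock: 1.2
eef_pos: [0.3362, -0.4309, 0.2316]
eef_rot: [0.873, 0.488, -0.0, 0.0]
ft_force: [0.8, -0.2, 1.0]
opening: 0.992
gripper_force: 0.0
```

```bash
python3 g.py .492 -.2065 .2 15.2
```

```text
shift [0.2728 0.0154 0.0315] turn -0.8158 pos [ 0.3362 -0.4309  0.2316] yaw -31.54 f [ 0.8 -0.2  1. ] op 0.992 0.0 q [ 1.4   0.35 -0.66  1.81  0.25  1.06  0.09] t 1.2 tilt -1.0
```

Emit:
carry_out:
  targets:
    - [0.085,0.045,0.003,0,-0.14]
    - [0.085,0.09,0.005,0,-0.28]
    - [0.085,0.135,0.008,0.0,-0.42]
    - [0.085,0.18,0.01,0.01,-0.56]
    - [0.085,0.225,0.013,0.015,-0.7]

```text
clock: 1.7
eef_pos: [0.4657, -0.2468, 0.2163]
eef_rot: [0.652, 0.758, -0.0, 0.0]
ft_force: [0.5, -0.5, -1.2]
opening: 0.998
gripper_force: 0.0
```

```bash
python3 g.py .492 -.2065 .2 15.2
```

```text
shift [0.036  0.032  0.0162] turn -0.1161 pos [ 0.4657 -0.2468  0.2163] yaw 8.55 f [ 0.5 -0.5 -1.2] op 0.998 0.0 q [ 1.15  0.39 -0.88  1.86  0.34  1.05  0.28] t 1.7 tilt -1.0
```

Emit:
carry_out:
  targets:
    - [0.085,0.018,0.016,0.008,-0.06]
    - [0.085,0.036,0.032,0.016,-0.116]
    - [0.085,0.036,0.032,0.016,-0.116]

```text
clock: 2.0
eef_pos: [0.4931, -0.2037, 0.1999]
eef_rot: [0.607, 0.795, 0.001, -0.0]
ft_force: [0.1, -0.1, -0.4]
opening: 0.999
gripper_force: 0.0
```

```bash
python3 g.py .492 -.2065 .2 15.2; python3 - <<'E'
from h import *
p,d,W=cloud("wrist"); X,Y,Z=W[...,0],W[...,1],W[...,2]
m=(d>0)&(Z>.09)&(Z<.115)&(X>.4)&(X<.6)&(Y>-.32)&(Y<-.1)
rect(W,m)
cv2.imwrite("pics/w1.png",p[:,:,::-1])
E
```

```text
shift [-0.0024 -0.0018 -0.0001] turn 0.0019 pos [ 0.4931 -0.2037  0.1999] yaw 15.31 f [ 0.1 -0.1 -0.4] op 0.999 0.0 q [ 1.06  0.43 -0.89  1.86  0.39  1.03  0.27] t 2.0 tilt -1.0
5269 rect [ 492.2 -210.8] [ 19.9 150. ] 14.5 z [0.1001 0.1014 0.1025]
```

View pics/w1.png

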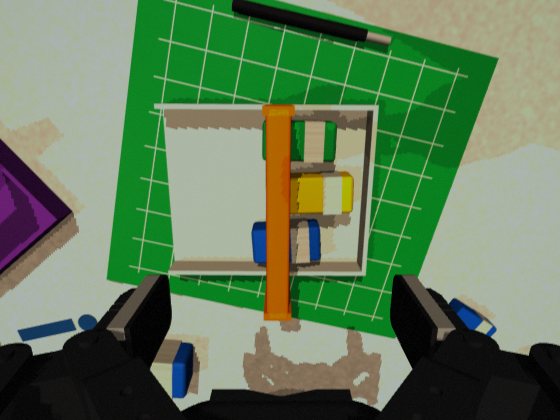

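Emit:
carry_out:
  targets:
    - [0.085,-0.003,-0.001,0.03,0]
    - [0.085,-0.0055,-0.0026,0.065,0]
    - [0.085,-0.0055,-0.0026,0.1,0]
    - [0.085,-0.0055,-0.0026,0.127,0]
    - [0.085,-0.0055,-0.0026,0.127,0]

```text
clock: 2.55
eef_pos: [0.4872, -0.2147, 0.0702]
eef_rot: [0.611, 0.792, -0.001, -0.003]
ft_force: [-0.8, 0.6, -0.2]
opening: 0.998
gripper_force: 0.0
```

Emit:
carry_out:
  targets:
    - [0.04,0,0,0,0]
    - [0.0,0,0,0,0]
    - [0.0,0,0,0,0]
    - [0.0,0,0,0,0]
    - [0.0,0,0,0,0]

```text
clock: 3.05
eef_pos: [0.4922, -0.2142, 0.0747]
eef_rot: [0.609, 0.793, 0.001, 0.002]
ft_force: [1.5, -0.6, 5.0]
opening: 0.175
gripper_force: 59.8
```

Emit:
carry_out:
  targets:
    - [0.0,0,0,0,0]
    - [0.0,0,0,0,0]
    - [0.0,0,0,-0.005,0]
    - [0.0,0,0,-0.012,0]
    - [0.0,0,0,-0.02,0]

```text
clock: 3.55
eef_pos: [0.4895, -0.2136, 0.0931]
eef_rot: [0.609, 0.793, -0.0, -0.001]
ft_force: [-0.0, -0.4, -4.0]
opening: 0.171
gripper_force: 58.7
```

```bash
python3 g.py .492 -.2065 .2 15.2
```

```text
shift [ 0.0064  0.0041 -0.1069] turn -0.0053 pos [ 0.4895 -0.2136  0.0931] yaw 14.9 f [-0.  -0.4 -4. ] op 0.171 58.725823760032654 q [ 0.98  0.58 -0.78  1.94  0.54  0.85  0.16] t 3.55 tilt -1.0
```

Emit:
carry_out:
  targets:
    - [0,0,0,-0.02,0]
    - [0,0,0,-0.05,0]
    - [0,0,0,-0.085,0]
    - [0,0,0,-0.115,0]
    - [0,0,0,-0.14,0]

```text
clock: 4.05
eef_pos: [0.4905, -0.2136, 0.2352]
eef_rot: [0.609, 0.793, -0.0, 0.0]
ft_force: [0.0, -0.3, -5.7]
opening: 0.179
gripper_force: 59.0
```

Emit:
carry_out:
  targets:
    - [0,0,0,-0.01,0]
    - [0,0,0,-0.01,0]

```text
clock: 4.25
eef_pos: [0.4911, -0.2142, 0.2445]
eef_rot: [0.61, 0.793, -0.0, 0.001]
ft_force: [0.1, -0.5, -5.1]
opening: 0.174
gripper_force: 59.0
```

```bash
python3 g.py .50 .27 .24 80.8;python3 - <<'E'
from h import *
p,d,W=cloud("top"); X,Y,Z=W[...,0],W[...,1],W[...,2];print("tub rim");rect(W,(d>0)&(X>.3)&(X<.7)&(Y>.08)&(Y<.4)&(Z>.08)&(Z<.1))
p,d=vision.read_camera("scene"); cv2.imwrite("pics/s1.png",p[90:310,130:430,::-1].repeat(2,0).repeat(2,1))
E
```

```text
shift [0.4656 0.133  0.0037] turn -1.1503 pos [ 0.4911 -0.2142  0.2445] yaw 14.89 f [ 0.1 -0.5 -5.1] op 0.174 59.01611566543579 q [ 1.11  0.38 -0.93  1.81  0.34  1.11  0.32] t 4.25 tilt -1.0
tub rim
482 rect [500.9 234.5] [241.  220.3] 80.7 z [0.0817 0.0875 0.0948]
```

View pics/s1.png

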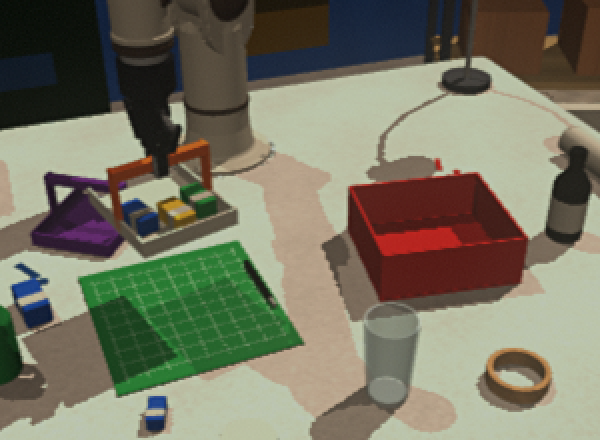

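Emit:
carry_out:
  targets:
    - [0,0.01,0.003,0,-0.03]
    - [0,0.03,0.009,0,-0.08]
    - [0,0.06,0.018,0,-0.15]
    - [0,0.096,0.029,0,-0.24]
    - [0,0.132,0.04,0,-0.34]

```text
clock: 4.85
eef_pos: [0.4946, -0.0713, 0.2432]
eef_rot: [0.462, 0.887, 0.0, -0.0]
ft_force: [0.7, 0.5, -4.2]
opening: 0.176
gripper_force: 59.0
```

```bash
python3 g.py .508 .279 .24 80.8
```

```text
shift [0.2795 0.2116 0.0035] turn -0.8005 pos [ 0.4946 -0.0713  0.2432] yaw 34.93 f [ 0.7  0.5 -4.2] op 0.176 59.034297466278076 q [ 0.97  0.35 -1.06  1.89  0.34  1.1   0.39] t 4.85 tilt -1.0
```

Emit:
carry_out:
  targets:
    - [0,0.029,0.022,0,-0.09]
    - [0,0.058,0.044,0,-0.18]
    - [0,0.087,0.066,0,-0.27]
    - [0,0.116,0.088,0,-0.36]
    - [0,0.145,0.11,0,-0.45]

```text
clock: 5.35
eef_pos: [0.5023, 0.1104, 0.2434]
eef_rot: [0.252, 0.968, 0.0, -0.0]
ft_force: [0.6, -0.3, -5.2]
opening: 0.175
gripper_force: 59.0
```

```bash
python3 g.py .508 .279 .24 80.8
```

```text
shift [0.0774 0.1499 0.0035] turn -0.3498 pos [0.5023 0.1104 0.2434] yaw 60.76 f [ 0.6 -0.3 -5.2] op 0.175 59.03237342834473 q [ 0.66  0.44 -1.16  1.86  0.44  1.14  0.4 ] t 5.35 tilt -1.0
```

Emit:
carry_out:
  targets:
    - [0,0.017,0.032,0,-0.09]
    - [0,0.034,0.064,0,-0.17]
    - [0,0.049,0.093,0.001,-0.24]
    - [0,0.062,0.118,0.002,-0.3]
    - [0,0.071,0.137,0.003,-0.34]

```text
clock: 5.85
eef_pos: [0.5075, 0.2654, 0.2406]
eef_rot: [0.085, 0.996, 0.001, -0.001]
ft_force: [-0.6, -0.1, -4.8]
opening: 0.178
gripper_force: 59.0
```

Emit:
carry_out:
  targets:
    - [0,0.002,0.005,0,0]
    - [0,0.002,0.006,0,0]
    - [0,0.002,0.006,0,0]

```text
clock: 6.15
eef_pos: [0.509, 0.2662, 0.2401]
eef_rot: [0.09, 0.996, -0.0, -0.0]
ft_force: [-0.3, 0.0, -6.5]
opening: 0.177
gripper_force: 59.1
```

```bash
python3 g.py .508 .279 .162 80.8;python3 - <<'E'
from h import *
p,d,W=cloud("top"); X,Y,Z=W[...,0],W[...,1],W[...,2]
rect(W,(d>0)&(X>.3)&(X<.7)&(Y>.08)&(Y<.4)&(Z>.25)&(Z<.275)&(hsv(p)[...,0]<25)&(hsv(p)[...,1]>150))
a=p[130:270,110:290]; q,_=vision.read_camera("scene"); b=q[90:260,270:450]
cv2.imwrite("pics/s2.png",np.hstack([cv2.resize(a,(400,311)),cv2.resize(b,(330,311))])[:,:,::-1])
E
```

```text
shift [0.0032 0.0125 0.0781] turn -0.0187 pos [0.509  0.2662 0.2401] yaw 79.73 f [-0.3  0.  -6.5] op 0.177 59.097862243652344 q [ 0.3   0.58 -1.15  1.72  0.57  1.22  0.4 ] t 6.15 tilt -1.0
50 rect [442.3 277.9] [18.3 23.5] 72.5 z [0.259  0.2664 0.2723]
```

View pics/s2.png

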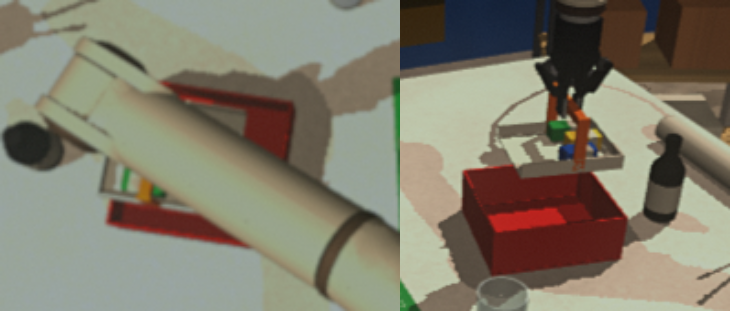

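Emit:
carry_out:
  targets:
    - [0,0.001,0.004,0.015,-0.01]
    - [0,0.003,0.01,0.035,-0.018]
    - [0,0.003,0.0125,0.055,-0.018]
    - [0,0.003,0.0125,0.068,-0.018]
    - [0,0.003,0.0125,0.072,-0.018]

```text
clock: 6.75
eef_pos: [0.5078, 0.278, 0.1654]
eef_rot: [0.081, 0.997, -0.001, -0.002]
ft_force: [0.6, -0.4, -5.1]
opening: 0.177
gripper_force: 59.1
```

```bash
python3 g.py .508 .279 .162 80.8;
```

```text
shift [-0.0001  0.0011  0.0034] turn -0.0018 pos [0.5078 0.278  0.1654] yaw 80.7 f [ 0.6 -0.4 -5.1] op 0.177 59.10605192184448 q [ 0.22  0.67 -1.08  1.78  0.66  1.11  0.33] t 6.75 tilt -1.0
```

Emit:
carry_out:
  targets:
    - [0,0,-0.001,0.003,0]
    - [0,0,-0.004,0.007,0]
    - [0,0,-0.008,0.011,0]
    - [0,0,-0.008,0.011,0]

```text
clock: 7.15
eef_pos: [0.5088, 0.2736, 0.16]
eef_rot: [0.081, 0.997, 0.003, 0.002]
ft_force: [-4.1, 0.7, 6.9]
opening: 0.172
gripper_force: 61.3
```

```bash
python3 g.py .508 .279 .162 80.8;
```

```text
shift [ 0.0016  0.0052 -0.002 ] turn -0.002 pos [0.5088 0.2736 0.16  ] yaw 80.68 f [-4.1  0.7  6.9] op 0.172 61.280128955841064 q [ 0.24  0.67 -1.07  1.79  0.66  1.09  0.33] t 7.15 tilt -1.0
```

Emit:
carry_out:
  targets:
    - [0,0,-0.002,0.003,0]
    - [0,0,-0.004,0.006,0]
    - [0,0,-0.006,0.009,0]
    - [0,0,-0.006,0.009,0]

```text
clock: 7.55
eef_pos: [0.5082, 0.2671, 0.1533]
eef_rot: [0.082, 0.997, 0.001, 0.002]
ft_force: [-8.3, -7.2, 28.0]
opening: 0.177
gripper_force: 89.2
```

```bash
python3 g.py .508 .279 .162 80.8;python3 - <<'E'
from h import *
q,_=vision.read_camera("scene"); b=q[130:270,280:430]; cv2.imwrite("pics/s3.png",cv2.resize(b,(600,560))[:,:,::-1])
E
```

```text
shift [ 0.002   0.0117 -0.0087] turn -0.0029 pos [0.5082 0.2671 0.1533] yaw 80.64 f [-8.3 -7.2 28. ] op 0.177 89.17431436479092 q [ 0.24  0.67 -1.07  1.81  0.67  1.07  0.33] t 7.55 tilt -1.0
```

View pics/s3.png

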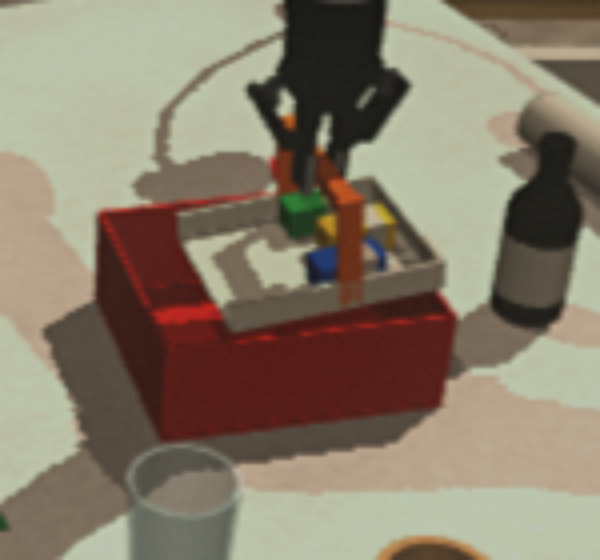

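Emit:
carry_out:
  targets:
    - [0.0175,0,0,0,0]
    - [0.0185,0,-0.001,0.001,0]
    - [0.0185,0,-0.002,0.002,0]
    - [0.019,0,-0.005,0.005,0]
    - [0.019,0,-0.005,0.005,0]

```text
clock: 8.1
eef_pos: [0.5063, 0.2591, 0.1426]
eef_rot: [0.082, 0.997, -0.0, -0.0]
ft_force: [0.0, -3.6, -0.3]
opening: 0.224
gripper_force: 5.0
```

```bash
python3 g.py .508 .279 .162 80.8;python3 - <<'E'
from h import *
q,_=vision.read_camera("scene"); b=q[130:270,280:430]; cv2.imwrite("pics/s4.png",cv2.resize(b,(600,560))[:,:,::-1])
E
```

```text
shift [ 0.0016  0.0198 -0.0194] turn -0.0032 pos [0.5063 0.2591 0.1426] yaw 80.61 f [ 0.  -3.6 -0.3] op 0.224 5.039199446327984 q [ 0.25  0.68 -1.06  1.82  0.68  1.06  0.33] t 8.1 tilt -1.0
```

View pics/s4.png

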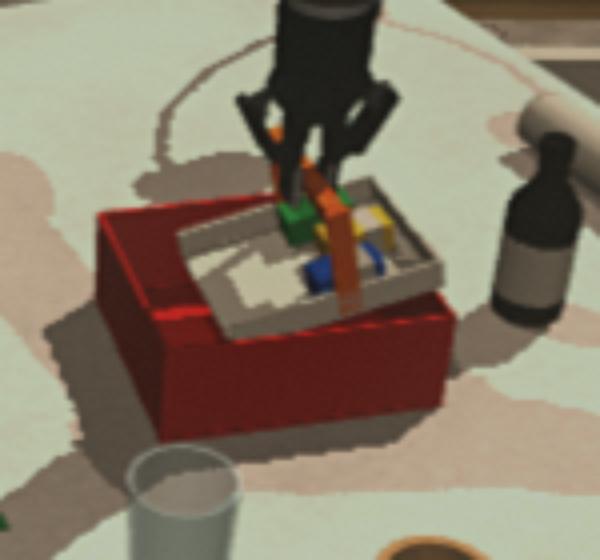

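Emit:
carry_out:
  targets:
    - [0.0197,0,-0.003,0.003,0]
    - [0.02,0,-0.005,0.006,0]
    - [0.0205,0,-0.008,0.011,0]
    - [0.021,0,-0.011,0.016,0]
    - [0.021,0,-0.011,0.016,0]

```text
clock: 8.65
eef_pos: [0.5039, 0.2486, 0.1263]
eef_rot: [0.082, 0.997, -0.0, -0.001]
ft_force: [0.6, -3.0, -0.8]
opening: 0.245
gripper_force: 4.2
```

```bash
cat > s.py <<'E'
from h import *
p,d,W=cloud("scene"); X,Y,Z=W[...,0],W[...,1],W[...,2]
for n in ["block_blue","block_yellow","block_green"]:
    print(n,[(r["xyz"],r["p"]) for r in vision.spot_in("scene",n) if r["xyz"][1]>.05])
E
python3 g.py .508 .279 .162 80.8;python3 s.py
```

```text
shift [ 0.0009  0.0306 -0.0357] turn -0.0027 pos [0.5039 0.2486 0.1263] yaw 80.65 f [ 0.6 -3.  -0.8] op 0.245 4.233795767650008 q [ 0.26  0.69 -1.05  1.85  0.7   1.03  0.33] t 8.65 tilt -1.0
block_blue []
block_yellow []
block_green [([0.4697, 0.2828, 0.093], 0.61)]
```

Emit:
carry_out:
  targets:
    - [0.0214,0,-0.003,0.005,0]
    - [0.0218,0,-0.005,0.01,0]
    - [0.022,0,-0.005,0.011,0]
    - [0.022,0,-0.005,0.011,0]
    - [0.022,0,-0.005,0.011,0]

```text
clock: 9.35
eef_pos: [0.5034, 0.2445, 0.1163]
eef_rot: [0.081, 0.997, 0.0, -0.0]
ft_force: [1.0, -4.1, -1.5]
opening: 0.256
gripper_force: 3.3
```

```bash
python3 g.py .508 .279 .162 80.8;python3 s.py; python3 - <<'E'
from h import *
q,_=vision.read_camera("scene"); b=q[130:270,280:430]; cv2.imwrite("pics/s5.png",cv2.resize(b,(600,560))[:,:,::-1])
E
```

```text
shift [ 0.0011  0.0348 -0.0457] turn -0.0023 pos [0.5034 0.2445 0.1163] yaw 80.67 f [ 1.  -4.1 -1.5] op 0.256 3.280343343503773 q [ 0.26  0.7  -1.04  1.86  0.71  1.01  0.33] t 9.35 tilt -1.0
block_blue [([0.4909, 0.182, 0.0398], 0.58), ([0.5261, 0.179, 0.0466], 0.49)]
block_yellow [([0.4942, 0.1779, 0.0409], 0.72)]
block_green [([0.4492, 0.1786, 0.0383], 0.42)]
```

View pics/s5.png

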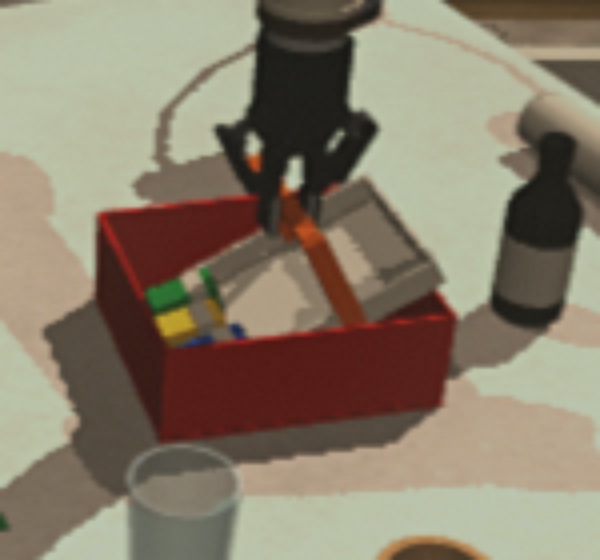

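The three blocks have slid down to the open edge, at about (175,310) in the crop. Next I'll pull the tray back up its own slope, so the lip comes out from under them.

Emit:
carry_out:
  targets:
    - [0.022,0,0.008,-0.005,0]
    - [0.022,0,0.017,-0.01,0]
    - [0.022,0,0.026,-0.015,0]
    - [0.022,0,0.035,-0.02,0]
    - [0.022,0,0.035,-0.02,0]

```text
clock: 10.1
eef_pos: [0.5099, 0.2785, 0.1379]
eef_rot: [0.081, 0.997, -0.001, 0.001]
ft_force: [-1.6, -10.3, 8.2]
opening: 0.26
gripper_force: 5.8
```

```bash
python3 g.py .508 .279 .162 80.8;python3 s.py
```

```text
shift [ 0.0019  0.0001 -0.0241] turn -0.0023 pos [0.5099 0.2785 0.1379] yaw 80.67 f [ -1.6 -10.3   8.2] op 0.26 5.78452181071043 q [ 0.2   0.7  -1.04  1.8   0.7   1.06  0.3 ] t 10.1 tilt -1.0
block_blue []
block_yellow [([0.4955, 0.1774, 0.0417], 0.58)]
block_green []
```

```bash
cat > b.py <<'E'
from h import *
for cam in ("scene","top"):
    p,d,W=cloud(cam); H=hsv(p); X,Y,Z=W[...,0],W[...,1],W[...,2]
    reg=(d>0)&(X>.38)&(X<.63)&(Y>.1)&(Y<.38)&(Z<.13)&(H[...,1]>110)
    for n,a,b in (("yellow",22,34),("green",45,85),("blue",100,130)):
        m=reg&(H[...,0]>=a)&(H[...,0]<=b)
        if m.sum()>4:
            q=W[m]; print(cam,n,m.sum(),"y/z by y:",[tuple(np.round(q[(q[:,1]>=l)&(q[:,1]<l+.012)][:,2].max(initial=0),3) for l in [k])+(round(k,3),) for k in np.arange(q[:,1].min(),q[:,1].max(),.012)],"x",q[:,0].min().round(3),q[:,0].max().round(3))
E
python3 b.py
```

```text
scene yellow 51 y/z by y: [(np.float64(0.097), np.float64(0.108)), (np.float64(0.0), np.float64(0.12)), (np.float64(0.0), np.float64(0.132)), (np.float64(0.041), np.float64(0.144)), (np.float64(0.04), np.float64(0.156)), (np.float64(0.04), np.float64(0.168)), (np.float64(0.011), np.float64(0.18)), (np.float64(0.009), np.float64(0.192)), (np.float64(0.028), np.float64(0.204))] x 0.384 0.553
scene green 66 y/z by y: [(np.float64(0.04), np.float64(0.159)), (np.float64(0.041), np.float64(0.171)), (np.float64(0.039), np.float64(0.183)), (np.float64(0.012), np.float64(0.195)), (np.float64(0.037), np.float64(0.207))] x 0.392 0.463
```

Emit:
carry_out:
  targets:
    - [0.0215,0,0,-0.003,0]
    - [0.02,0,0,-0.012,0]
    - [0.018,0,0,-0.024,0]
    - [0.0,0,0,-0.038,0]
    - [0.0,0,0,-0.05,0]

```text
clock: 10.9
eef_pos: [0.5091, 0.2802, 0.1879]
eef_rot: [0.081, 0.997, 0.001, 0.0]
ft_force: [0.6, 0.4, -2.8]
opening: 0.171
gripper_force: 59.5
```

Emit:
carry_out:
  targets:
    - [0.0,0,0,-0.01,0]
    - [0,0,0,-0.03,0]
    - [0,0,0,-0.055,0]
    - [0,0,0,-0.065,0]
    - [0,0,0,-0.065,0]

```text
clock: 11.4
eef_pos: [0.5099, 0.2799, 0.253]
eef_rot: [0.081, 0.997, 0.001, 0.001]
ft_force: [-0.4, 0.4, -3.4]
opening: 0.169
gripper_force: 59.5
```

```bash
python3 g.py .492 -.2065 .25 15;python3 s.py;python3 - <<'E'
from h import *
q,_=vision.read_camera("scene"); b=q[90:270,250:430]; cv2.imwrite("pics/s6.png",cv2.resize(b,(600,600))[:,:,::-1])
E
```

```text
shift [-0.0611 -0.4828  0.0023] turn 1.1463 pos [0.5099 0.2799 0.253 ] yaw 80.68 f [-0.4  0.4 -3.4] op 0.169 59.46516752243042 q [ 0.28  0.58 -1.16  1.69  0.56  1.24  0.4 ] t 11.4 tilt -1.0
block_blue []
block_yellow [([0.4941, 0.174, 0.0357], 0.59)]
block_green [([0.4506, 0.1888, 0.0316], 0.65)]
```

View pics/s6.png

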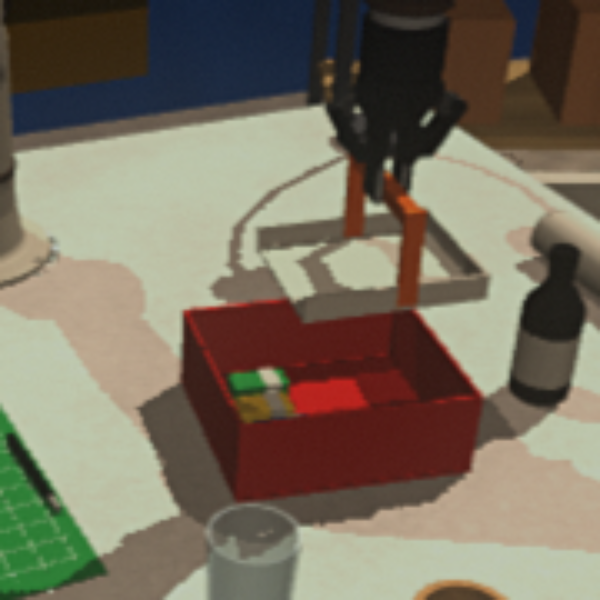

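Emit:
carry_out:
  targets:
    - [0,-0.002,-0.015,0,0.04]
    - [0,-0.006,-0.045,0,0.12]
    - [0,-0.011,-0.085,0,0.21]
    - [0,-0.016,-0.125,0,0.3]
    - [0,-0.021,-0.165,0,0.39]

```text
clock: 12.15
eef_pos: [0.5024, 0.1113, 0.2505]
eef_rot: [0.274, 0.962, -0.0, -0.001]
ft_force: [0.1, -0.2, -2.3]
opening: 0.168
gripper_force: 59.5
```

```bash
python3 g.py .492 -.2095 .25 15;python3 b.py
```

```text
shift [-0.1604 -0.278   0.0005] turn 0.7532 pos [0.5024 0.1113 0.2505] yaw 58.16 f [ 0.1 -0.2 -2.3] op 0.168 59.485673904418945 q [ 0.66  0.43 -1.16  1.85  0.43  1.15  0.36] t 12.15 tilt -1.0
scene yellow 29 y/z by y: [(np.float64(0.035), np.float64(0.15)), (np.float64(0.036), np.float64(0.162)), (np.float64(0.03), np.float64(0.174)), (np.float64(0.035), np.float64(0.186)), (np.float64(0.032), np.float64(0.198)), (np.float64(0.03), np.float64(0.21)), (np.float64(0.0), np.float64(0.222)), (np.float64(0.006), np.float64(0.234))] x 0.387 0.495
scene green 65 y/z by y: [(np.float64(0.036), np.float64(0.157)), (np.float64(0.038), np.float64(0.169)), (np.float64(0.036), np.float64(0.181)), (np.float64(0.0), np.float64(0.193)), (np.float64(0.036), np.float64(0.205))] x 0.388 0.463
top yellow 7 y/z by y: [(np.float64(0.035), np.float64(0.165)), (np.float64(0.022), np.float64(0.177)), (np.float64(0.0), np.float64(0.189)), (np.float64(0.0), np.float64(0.201)), (np.float64(0.034), np.float64(0.213))] x 0.426 0.459
top green 95 y/z by y: [(np.float64(0.04), np.float64(0.164)), (np.float64(0.041), np.float64(0.176)), (np.float64(0.041), np.float64(0.188)), (np.float64(0.0), np.float64(0.2)), (np.float64(0.044), np.float64(0.212))] x 0.428 0.459
```

Emit:
carry_out:
  targets:
    - [0,-0.02,-0.034,0,0.09]
    - [0,-0.04,-0.068,0,0.18]
    - [0,-0.06,-0.102,0,0.27]
    - [0,-0.08,-0.136,0,0.36]
    - [0,-0.1,-0.17,0,0.45]

```text
clock: 12.75
eef_pos: [0.4984, -0.0858, 0.2508]
eef_rot: [0.482, 0.876, -0.0, -0.0]
ft_force: [0.2, 0.2, -4.1]
opening: 0.174
gripper_force: 59.8
```

```bash
python3 g.py .492 -.2095 .2 15;python3 - <<'E'
from h import *
p,d,W=cloud("top"); H=hsv(p); X,Y,Z=W[...,0],W[...,1],W[...,2]; ok=d>0
m=ok&(X>.3)&(X<.68)&(Y>-.4)&(Y<-.02)&(H[...,0]>50)&(H[...,0]<80)&(H[...,1]>120)&(abs(Z)<.015)
k=cv2.morphologyEx(m.astype(np.uint8),cv2.MORPH_OPEN,np.ones((3,3),np.uint8))>0
rect(W,k)
for n in ["block_blue","block_yellow","block_green","tub"]:
    print(n,[(r["xyz"],r["p"]) for r in vision.spot_in("top",n)])
E
```

```text
shift [-0.1011 -0.0717  0.0508] turn 0.3032 pos [ 0.4984 -0.0858  0.2508] yaw 32.37 f [ 0.2  0.2 -4.1] op 0.174 59.80620861053467 q [ 0.99  0.35 -1.05  1.87  0.34  1.11  0.37] t 12.75 tilt -1.0
2695 rect [ 496.4 -197.1] [296.3 276.2] 2.2 z [-0.0062  0.0012  0.0084]
block_blue [([0.4175, -0.4185, 0.0376], 0.84), ([0.705, -0.2869, 0.0214], 0.59), ([0.5323, 0.1784, 0.0343], 0.57)]
block_yellow [([0.4853, 0.1734, 0.0318], 0.76)]
block_green [([0.4456, 0.1915, 0.0327], 0.76)]
tub [([0.5111, 0.254, 0.005], 0.93)]
```

Emit:
carry_out:
  targets:
    - [0,-0.028,-0.018,0,0.09]
    - [0,-0.056,-0.035,0.0,0.18]
    - [0,-0.08,-0.05,0.0,0.25]
    - [0,-0.095,-0.061,0.0,0.3]
    - [0,-0.1,-0.064,0.0,0.3]

```text
clock: 13.5
eef_pos: [0.4985, -0.205, 0.2509]
eef_rot: [0.608, 0.794, -0.0, -0.0]
ft_force: [-0.2, -1.2, -3.6]
opening: 0.175
gripper_force: 59.8
```

Emit:
carry_out:
  targets:
    - [0,0,0,0.02,0]
    - [0,0,0,0.055,0]
    - [0,0,0,0.09,0]
    - [0,0,0,0.12,0]
    - [0,0,0,0.14,0]

```text
clock: 14.0
eef_pos: [0.498, -0.2008, 0.1092]
eef_rot: [0.605, 0.796, 0.0, -0.002]
ft_force: [-0.9, -0.1, -4.1]
opening: 0.173
gripper_force: 59.8
```

Emit:
carry_out:
  targets:
    - [0,0,0,0.01,0]
    - [0,0,0,0.01,0]
    - [0,0,0,0.01,0]

```text
clock: 14.3
eef_pos: [0.4999, -0.2025, 0.1022]
eef_rot: [0.606, 0.796, 0.0, 0.001]
ft_force: [-0.6, 0.6, -3.2]
opening: 0.173
gripper_force: 59.8
```

```bash
python3 g.py .498 -.205 .075 15; python3 - <<'E'
from h import *
p,d,W=cloud("wrist"); 
for r,c in ((150,200),(150,220)): pass
X,Y,Z=W[...,0],W[...,1],W[...,2]
q=[Z[(d>0)&(abs(X-x)<.015)&(abs(Y-y)<.015)] for x,y in ((.44,-.2),(.46,-.25))]
print([np.percentile(a,[10,50,90]).round(4) for a in q if len(a)])
p,d,W=cloud("top"); X,Y,Z=W[...,0],W[...,1],W[...,2]; H=hsv(p)
m=(d>0)&(H[...,1]<60)&(X>.38)&(X<.62)&(Y>-.31)&(Y<-.1)&(Z<.06)
A=np.c_[W[m][:,:2],np.ones(m.sum())]; print("floor/wall z",np.percentile(Z[m],[5,25,50,75,95]).round(4)); rect(W,m)
E
```

```text
shift [-0.0019 -0.0025  0.0272] turn 0.0075 pos [ 0.4999 -0.2025  0.1022] yaw 15.43 f [-0.6  0.6 -3.2] op 0.173 59.817872643470764 q [ 0.96  0.58 -0.8   1.92  0.54  0.87  0.15] t 14.3 tilt -1.0
[array([0.0242, 0.1691, 0.1816]), array([0.0242, 0.0249, 0.0257])]
floor/wall z [0.0177 0.0221 0.0257 0.029  0.0452]
1104 rect [ 482.5 -175.4] [177.7 100.8] 15.5 z [0.0177 0.0257 0.0452]
```

Emit:
carry_out:
  targets:
    - [0,0,0,0.006,0]
    - [0,0,0,0.011,0]
    - [0,0,0,0.015,0]
    - [0,0,0,0.017,0]
    - [0,0,0,0.017,0]

```text
clock: 14.9
eef_pos: [0.4985, -0.203, 0.0839]
eef_rot: [0.606, 0.795, -0.0, -0.0]
ft_force: [0.3, 0.8, -2.2]
opening: 0.169
gripper_force: 59.8
```

Emit:
carry_out:
  targets:
    - [0,0,0,0.001,0]
    - [0,0,0,0.002,0]
    - [0,0,0,0.002,0]

```text
clock: 15.2
eef_pos: [0.4996, -0.2031, 0.0829]
eef_rot: [0.606, 0.795, 0.0, 0.001]
ft_force: [0.2, 0.2, 1.2]
opening: 0.172
gripper_force: 60.4
```

Touched down, so I'll release gently and rise.

Emit:
carry_out:
  targets:
    - [0.02,0,0,0,0]
    - [0.03,0,0,0,0]
    - [0.06,0,0,0,0]
    - [0.085,0,0,0,0]
    - [0.085,0,0,0,0]

```text
clock: 15.7
eef_pos: [0.4988, -0.2032, 0.0823]
eef_rot: [0.606, 0.795, -0.0, 0.0]
ft_force: [-1.2, 0.7, -0.4]
opening: 0.845
gripper_force: 0.0
```

Emit:
carry_out:
  targets:
    - [0.085,0,0,-0.01,0]
    - [0.085,0,0,-0.04,0]
    - [0.085,0,0,-0.08,0]
    - [0.085,0,0,-0.12,0]
    - [0.085,0,0,-0.14,0]

```text
clock: 16.2
eef_pos: [0.5007, -0.203, 0.2265]
eef_rot: [0.606, 0.795, 0.001, 0.002]
ft_force: [0.9, -0.2, -0.2]
opening: 0.998
gripper_force: 0.0
```

Emit:
carry_out:
  targets:
    - [0.085,0,0,0,0]
    - [0.085,0,0,0,0]

```text
clock: 16.4
eef_pos: [0.4989, -0.2034, 0.2229]
eef_rot: [0.606, 0.795, -0.0, 0.001]
ft_force: [0.8, 0.7, -0.8]
opening: 0.997
gripper_force: 0.0
```

```bash
python3 g.py .498 -.205 .075 15; python3 - <<'E'
from h import *
p,d,W=cloud("wrist"); X,Y,Z=W[...,0],W[...,1],W[...,2]; H=hsv(p)
reg=(d>0)&(X>.35)&(X<.65)&(Y>-.35)&(Y<-.05)
print("bar");rect(W,reg&(Z>.09)&(Z<.115))
print("wall");rect(W,reg&(Z>.024)&(Z<.034)&(H[...,1]<70))
f=reg&(Z>-.005)&(Z<.014)&(H[...,1]<60)&(abs(X-.46)<.04)&(abs(Y+.21)<.04); q=W[f]
print("floor plane",np.linalg.lstsq(np.c_[q[:,:2]-q[:,:2].mean(0),np.ones(len(q))],q[:,2],rcond=None)[0].round(4))
p,d,W=cloud("top"); X,Y,Z=W[...,0],W[...,1],W[...,2];rect(W,(d>0)&(X>.3)&(X<.7)&(Y>.08)&(Y<.4)&(Z>.08)&(Z<.1))
for n in ["block_blue","block_yellow","block_green","pen","bottle_black","bottle_green","tumbler"]:
    print(n,[(r["xyz"],r["p"]) for r in vision.spot_in("top",n)])
E
```

```text
shift [-0.0011 -0.0013  0.1479] turn 0.006 pos [ 0.4989 -0.2034  0.2229] yaw 15.34 f [ 0.8  0.7 -0.8] op 0.997 0.0 q [ 1.07  0.42 -0.92  1.83  0.38  1.08  0.28] t 16.4 tilt -1.0
bar
4603 rect [ 498.  -197.9] [ 19.7 149.8] 15.2 z [0.0989 0.1002 0.1014]
wall
2201 rect [ 488.4 -200.8] [179.9 150.5] 15.3 z [0.0249 0.0263 0.0275]
floor plane [-0.001   0.0015  0.0044]
480 rect [501.8 237. ] [242.  220.7] 80.8 z [0.0816 0.0875 0.0945]
block_blue [([0.5294, 0.1786, 0.0339], 0.76), ([0.4156, -0.419, 0.0354], 0.66), ([0.7049, -0.2842, 0.0242], 0.49)]
block_yellow [([0.4859, 0.1744, 0.034], 0.64), ([0.4813, -0.0691, 0.0153], 0.18)]
block_green [([0.5115, 0.2536, 0.0027], 0.62), ([0.4466, 0.1856, 0.0311], 0.57)]
pen [([0.4803, -0.0689, 0.0109], 0.55)]
bottle_black [([0.5235, 0.4663, 0.1148], 0.75)]
bottle_green [([0.5336, -0.4648, 0.1021], 0.68)]
tumbler [([0.7952, 0.0218, 0.0741], 0.95)]
```

All good: the tray lies flat on the mat, the blocks are in the level tub, and nothing else has moved.

```bash
python3 -c "
from plant import robot
print(robot.hand_in())"
```

```text
the job is handed in; nothing more can be done
None
```

I handed the job in at about 17 s; the final camera check showed all three blocks in the level tub, the empty tray flat on the mat, the gripper clear and nothing else moved. The moves only allow turning about the tool's vertical axis, so I tipped the tray by levering it on the tub's rim.

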